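# Offer the clipboard over the ledge of the laundry counter

### The arm

A 6-joint arm with a two-finger parallel gripper is mounted at the origin on the work surface. World frame = base frame: x ahead of the robot, y to its left, z up, the work surface at z = 0. Lengths are in m, angles in rad, forces in N, time in s.
With the tool pointing down it reaches from about 0.275 to 0.85 m from the base axis. Payload 5.2 kg.
Tool frame: the origin (TCP) lies at the very end of the fingers, on their centre line; the grasp point (between the pads) lies 19 mm behind it; z points along the fingers, y is the direction in which the jaws open and shut (so a half turn about z gives the same grasp; the last joint's range is limited). The gripper opens to 85 mm and grips with 20 to 120 N. Pads are 22 mm wide; open, the fingers measure 114 mm over their backs; the gripper's body (76 mm by 85 mm) begins 54 mm behind the grasp point. The pads swing forward as they close: fully open they stand 13 mm farther back than shut.
Start: joints at [-1.428, 0.259, 1.535, -0, 1.348, -0.203], TCP at [0.186, -0.517, 0.231] pointing down, gripper open.
Joint ranges: [-3.14, 3.14], [-0.91, 2.08], [0.19, 2.58], [-1.22, 4.36], [0.22, 2.71], [-3.12, 3.12]. Speed limits (rad/s): [2.57, 2.57, 3.14, 3.14, 3.14, 3.14].

### API

Orientations are given as a rotation vector (axis times angle).
In Python, from plant import robot gives the robot as it stands. The module is installed in compiled form; this text tells all that it offers.
- The arm moves only by the tool jog_arm, never from a script. Its argument "commands" is one flat list of numbers, 7 for each row, row after row: the shift along the tool's x, y, z in m, then the turn, a rotation vector about the tool's x, y, z in degrees, then the opening, from 0 (shut) to 1 (fully open). A call has 1 to 10 rows; each row shifts and turns the commanded pose from where the row before left it, along the tool's axes as they then stand; what a row does not reach is not made up. A row lasts 1/10 s, in which the tool goes at most 50 mm and 8.59 degrees, less where a joint would pass 70% of its speed; a pose out of reach is approached as far as the arm can. A call with a gripper value outside its range is refused whole. The fingers move at their own pace and stop on an object; the grip force is fixed at half the most. Time passes only in rows, so rows that do not move let the fingers close. It gives the time, the measured TCP pose, the force and the opening at its end, in the units of the state.
- robot.state(): the state, without advancing time (a new reading comes with each control period).
- robot.snapshot(name): name is "scene" or "top"; returns (picture, depth): 480x640x3 uint8, red, green, blue; 480x640 float32, m along the optical axis (not along the pixel's ray), 0 where there is no reading.
- robot.camera_model(name): a dict with "K" (3x3 intrinsics, pixels), "world_to_cam" (4x4, takes a point from world to camera coordinates). Camera axes: x right, y up, looking along -z (the intrinsics and any distortion apply to the point x, -y, -z); pixel columns grow to the right and rows downward; lengths in m; the calibration is good to about 2 mm. A picture is of the moment at which its call begins. camera_model takes no time and is no camera call.
- robot.job_done(): hands the job in, once; it reports no verdict.
The state is a dict: "time": time; "joint_pos": joint angles; "qvel": joint speeds; "joint_efforts": joint torques, N m; "ee_pos": TCP position; "tcp_rot": TCP orientation; "ft_force": force on the tool from outside, world axes, zero at the start; "moment": the same for the moment, N m; "opening": opening from 0.0 (shut) to 1.0 (fully open).
Only numpy, scipy, OpenCV 4.12 (cv2) and the standard library are available. Lean on these libraries where they do the work, as an engineer would, in place of code of your own. Each camera call takes 0.05 s, during which the arm holds its last target.

### The job

Push the small clipboard (the board with the metal clip) across the raised ledge until about 4 cm of it sticks out past the ledge's far, yellow-stripped edge, with the clipboard square to that edge, so that the next customer can take hold of it. Only push or drag it with the fingertips: it stays flat on the ledge and is never lifted. Leave it lying there, and leave the plain board, the bell, the pen cup and the soap bottle where they are.

Things in the scene. Friction and masses are not known exactly. Their poses are not given: they have to be found in the camera images.
- ledge: Raised serving ledge: fixed low box, plywood sides, flat grey top, thin yellow strip along its far edge (customers' side, away from the robot). 280 mm along its x, 640 mm along its y, 60 mm high. Origin: centre of its underside, on the table. Its x axis points away from the robot, square to the yellow edge; z up. It stands turned by up to 0.2 rad.
- ledge_edge (a point): Middle of the top corner line of the ledge's far (yellow) edge, at the height of the ledge's top (60 mm above the table); x axis points square out over the edge, y along the edge.
- clipboard: Small loose clipboard flat on the ledge: brown hardboard 170 (x) x 130 (y) x 5 mm with a blank form and a steel clip at the end nearest the robot. 0.18 to 0.35 kg, slides with ordinary friction. Origin: centre of its underside; x points from the clip end to the front end (towards the yellow edge), rear edge at x = -85 mm. Starts wholly on the ledge, up to 0.3 rad from square to it.
- clipboard_rear (a point): Middle of the clipboard's rear edge (the clip end), on its underside. The clip is a steel bar 110 mm long (along y, centred), 22 mm deep and 13 mm high, standing on the board with its back flush with this edge: together an upright rear face to push on, 18 mm high from the ledge's top.
- clipboard_front (a point): Middle of the clipboard's front edge (the end without the clip), on its underside, 85 mm from its centre along its x. How far it lies past the yellow edge, square to that edge, is the overhang.
- plain_board: Bystander: loose brown board of the same 170 x 130 x 5 mm with a blank sheet on it but no clip, lying on the ledge beside the clipboard (either may be the left one). Origin: centre of its underside.
- bell: Bystander: steel counter bell, 72 mm across, 50 mm high, loose on the ledge between the two boards. Origin: centre of its underside.
- pen_cup: Bystander: green plastic pen cup, 72 mm across, 95 mm high with pens up to 140 mm, on the table past one end of the ledge. Origin: centre of its underside.
- soap_bottle: Bystander: white plastic soap bottle, 72 mm across, 190 mm high, on the table past the other end of the ledge. Origin: centre of its underside.
Not all that is in view belongs to the job. Several things have the shape of the clipboard; the one meant has the colours described above.

How it is judged:
At the end, for the whole second after the job is handed in: The clipboard lies still and flat on the ledge's top, the middle of its front edge 30 to 50 mm past the yellow edge, square to that edge within 0.12 rad (7 degrees); the plain board, bell, pen cup and soap bottle are within 15 mm of where they started (x of clipboard_front in the frame of ledge_edge between 0.03 and 0.05 m and angle between the x axis of clipboard and the x axis of ledge, either way round below 0.12 rad and angle between clipboard's own z axis and vertical below 0.05 rad and z of clipboard in the frame of ledge between 0.056 and 0.064 m and linear speed of clipboard below 0.01 m/s and distance of each of plain_board, bell, pen_cup, soap_bottle from where it was at the start of the episode below 0.015 m); the robot touches nothing.
It fails at once if the clipboard is lifted off the ledge (raised more than 12 mm) or tipped by more than 0.2 rad (z of clipboard in the frame of ledge above 0.072 m or angle between clipboard's own z axis and vertical above 0.2 rad).
It fails at once if the clipboard falls off the ledge (z of clipboard in the frame of ledge below 0.03 m).
It fails at once if a bystander (plain board, bell, pen cup or soap bottle) is shifted more than 15 mm or tipped over (distance of any of plain_board, bell, pen_cup, soap_bottle from where it was at the start of the episode above 0.015 m or angle between any of bell, pen_cup, soap_bottle's own z axis and vertical above 0.3 rad).
It also fails if it takes over 35 s, if anything falls off the work surface, if the arm or the gripper's body presses on something with over 40 N, if the wrist force passes 120 N, or if a joint passes its speed limit or range.

## Working session

There is one attempt and no reset: what is moved stays moved. The work goes in short steps, Python scripts to look and compute and a tool call to move; the robot and the scene stay as the last step left them, time stands still between calls to the robot, and variables do not carry over. Pictures are saved under pics/ and viewed, and the job is handed in when it is done.

Besides the shell and the picture viewer there is one more tool, called after "Call:" as name(argument=value, ...) on one line, values as JSON. jog_arm: Moves the arm, as the interface text tells. Its arguments: {"type":"object","properties":{"commands":{"type":"array"}},"required":["commands"]}

```bash
mkdir -p pics
cat > h.py <<'E'
import numpy as np, cv2
from plant import robot
def snap(n,tag):
    p,d=robot.snapshot(n); np.savez(f'{tag}.npz',p=p,d=d); cv2.imwrite(f'pics/{tag}.png',p[:,:,::-1]); return p,d
def ray(n,uv,z):
    m=robot.camera_model(n);K=np.array(m['K']);T=np.array(m['world_to_cam'])
    uv=np.atleast_2d(uv).astype(float)
    x=np.linalg.solve(K,np.c_[uv,np.ones(len(uv))].T).T*[1,-1,-1]
    R=T[:3,:3];c=-R.T@T[:3,3];d=x@R
    return c+d*((z-c[2])/d[:,2])[:,None]
E
python3 - <<'E'
from h import *
for n in('scene','top'):
    snap(n,n+'1'); print(robot.camera_model(n))
print(robot.state())
E
```

```text
{'K': array([[461.42710707,   0.        , 317.14841325],
       [  0.        , 461.42710707, 237.23296464],
       [  0.        ,   0.        ,   1.        ]]), 'world_to_cam': array([[-0.01976415,  0.99966541, -0.0166869 ,  0.0613048 ],
       [-0.8411664 , -0.00760449,  0.5407229 ,  0.38314284],
       [ 0.54041508,  0.02472338,  0.84103525, -1.73283859],
       [ 0.        ,  0.        ,  0.        ,  1.        ]])}
{'K': array([[567.79955123,   0.        , 325.38999362],
       [  0.        , 567.79955123, 238.25891315],
       [  0.        ,   0.        ,   1.        ]]), 'world_to_cam': array([[ 6.05409781e-03, -9.99981256e-01, -9.14317230e-04,
        -7.91076693e-02],
       [ 9.96724579e-01,  5.96063921e-03,  8.06510076e-02,
        -4.93497504e-01],
       [-8.06440460e-02, -1.39959154e-03,  9.96741982e-01,
        -1.87807956e+00],
       [ 0.00000000e+00,  0.00000000e+00,  0.00000000e+00,
         1.00000000e+00]])}
{'time': 0.1, 'joint_pos': array([-1.42780982e+00,  2.59300958e-01,  1.53598147e+00,  2.02473804e-05,
        1.34798547e+00, -2.02807395e-01]), 'qvel': array([-0.00013925, -0.0015622 , -0.00320765, -0.00088282,  0.00010195,
       -0.00044025]), 'joint_efforts': array([ 2.58178596e-03, -4.46967101e+01, -2.91246271e+01, -2.08714287e-04,
        6.24256078e-03,  1.44423967e-05]), 'ee_pos': array([ 0.18637558, -0.51695935,  0.23053808]), 'tcp_rot': array([-3.09310541e+00, -5.40174717e-01, -1.09636442e-04]), 'ft_force': array([-0.12912273,  0.51027672, -0.36459687]), 'moment': array([-0.01857951, -0.03410824,  0.0189347 ]), 'opening': 1.0000442500645705}
```

View pics/top1.png

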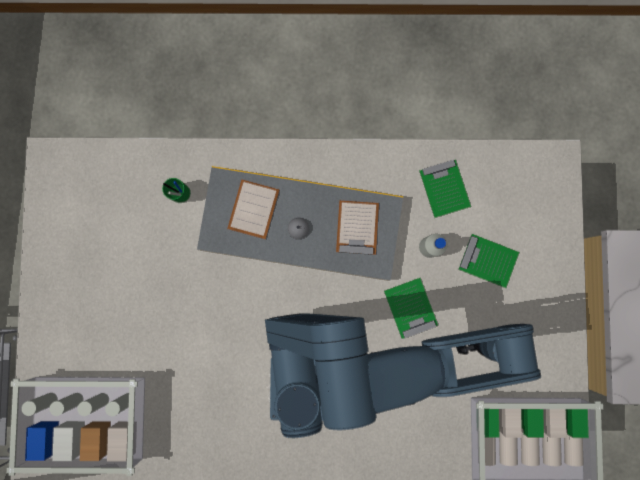

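View pics/scene1.png

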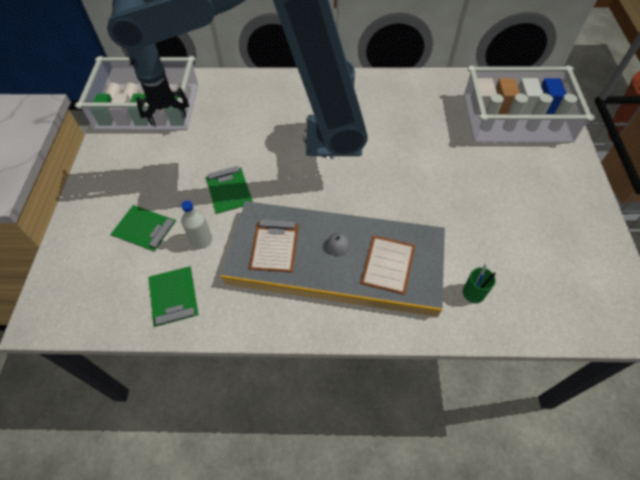

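Candidates in the top view are three green boards with clips at (445,188), (489,261) and (411,308), and two brown boards on the ledge. The brown board at (254,209) has no clip, so it is the plain board. The brown board at (358,228) has a steel clip at its lower, robot-side end (356,246), so it is the one meant. I'll confirm it in a crop and measure.

Run:
```python
from h import *
p=np.load('top1.npz')['p']
cv2.imwrite('pics/crop.png',cv2.resize(p[150:290,190:420,::-1],None,fx=3.4,fy=3.4,interpolation=cv2.INTER_CUBIC))
h=cv2.cvtColor(p,cv2.COLOR_RGB2HSV)
roi=np.zeros(p.shape[:2],np.uint8);roi[160:285,192:412]=1
br=((h[...,0]<14)&(h[...,1]>90)&(roi>0)).astype(np.uint8)
ye=((h[...,0]>=17)&(h[...,0]<32)&(h[...,1]>110)&(roi>0)).astype(np.uint8)
print(br.sum(),ye.sum())
ys,xs=np.nonzero(ye); P=ray('top',np.c_[xs,ys],.06)
vx,vy,x0,y0=cv2.fitLine(P[:,:2].astype(np.float32),cv2.DIST_HUBER,0,.001,.001).ravel()
print('yellow ends',P[P[:,1].argmin()],P[P[:,1].argmax()],'dir',vx,vy,'pt',x0,y0,'ledge yaw',np.arctan2(-vx,vy) if vy>0 else np.arctan2(vx,-vy))
for a,b in((192,300),(320,412)):
    m=br.copy();m[:,:a]=0;m[:,b:]=0
    ys,xs=np.nonzero(m);Q=ray('top',np.c_[xs,ys],.065)[:,:2]
    r=cv2.minAreaRect((Q*1000).astype(np.float32));print(r,cv2.boxPoints(r).round(1).tolist())
```

```text
739 300
yellow ends [ 0.631764   -0.32748584  0.06      ] [0.72817701 0.30017339 0.06      ] dir 0.1521768 0.9883533 pt 0.6783234 -0.017237216 ledge yaw -0.15277036
((585.8922729492188, 161.23757934570312), (130.5805206298828, 169.1708221435547), 74.96125030517578) [[487.29998779296875, 120.0999984741211], [650.5999755859375, 76.19999694824219], [684.5, 202.3000030517578], [521.0999755859375, 246.1999969482422]]
((528.9771728515625, -179.60769653320312), (129.90882873535156, 168.07965087890625), 86.5780258178711) [[441.20001220703125, -239.39999389648438], [609.0, -249.5], [616.7000122070312, -119.80000305175781], [449.0, -109.80000305175781]]
```

View pics/crop.png

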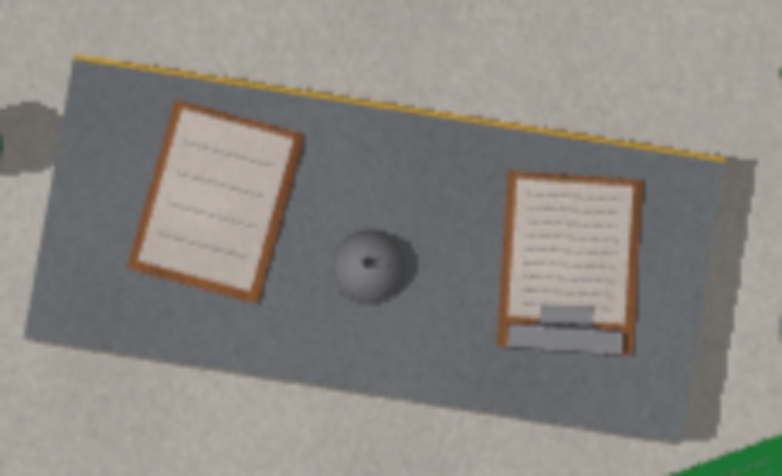

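The crop confirms it: the right-hand brown board has the steel bar and clip, and the left one has none. The clipboard must turn about -0.093 rad to be square to the ledge. Its front is now about 40 mm short of the edge. I'll push with both fingertips spread along its rear face so it squares itself. First I turn the tool to the ledge's heading and move in behind the clipboard.

Call:
jog_arm(commands=[0,0,0,0,0,7.15,0.7,0,0,0,0,0,7.15,0.7,0,0,0,0,0,7.15,0.7,0,0,0,0,0,7.15,0.7,0,0,0,0,0,0,0.7])

```text
time: 0.6
ee_pos: [0.1864, -0.5171, 0.2308]
tcp_rot: [-3.131, 0.242, 0.0]
ft_force: [-0.7, -0.2, 0.5]
opening: 0.701
```

Call:
jog_arm(commands=[0.0155,-0.0382,0,0,0,0,0.7,0.0155,-0.0382,0,0,0,0,0.7,0.0155,-0.0382,0,0,0,0,0.7,0.0155,-0.0382,0,0,0,0,0.7,0.0155,-0.0382,0,0,0,0,0.7,0.0155,-0.0382,0,0,0,0,0.7,0.0155,-0.0382,0,0,0,0,0.7,0.0155,-0.0382,0,0,0,0,0.7,0.0155,-0.0382,0,0,0,0,0.7,0.0155,-0.0382,0,0,0,0,0.7])

```text
time: 1.6
ee_pos: [0.3985, -0.162, 0.2313]
tcp_rot: [3.133, -0.235, 0.0]
ft_force: [0.0, -1.2, -0.2]
opening: 0.699
```

```bash
cat >> h.py <<'E'
from scipy.spatial.transform import Rotation as Ro
pt=np.array([.6783,-.0172]);n=np.array([.9884,-.1522]);t=np.array([.1522,.9884])
def st():
    s=robot.state();R=Ro.from_rotvec(s['tcp_rot']).as_matrix();d=s['ee_pos'][:2]-pt
    print('t',round(s['time'],2),'lx,ly,z',(d@n*1000).round(1),(d@t*1000).round(1),(s['ee_pos'][2]*1000).round(1),'tool x yaw',np.arctan2(R[1,0],R[0,0]).round(4),'tz',R[:,2].round(4),'F',s['ft_force'].round(1),'op',round(s['opening'],3))
E
python3 -c "
from h import *
st()"
```

```text
t 1.6 lx,ly,z -254.5 -185.7 231.3 tool x yaw -0.1497 tz [ 2.e-04 -1.e-04 -1.e+00] F [ 0.  -1.2 -0.2] op 0.699
```

Call:
jog_arm(commands=[0,0,0.04,0,0,0.04,0.7,0,0,0.04,0,0,0.04,0.7,0,0,0.04,0,0,0.04,0.7,0,0,0.025,0,0,0.04,0.7,0,0,0.01,0,0,0,0.7,0,0,0,0,0,0,0.7])

```text
time: 2.2
ee_pos: [0.3973, -0.1631, 0.0754]
tcp_rot: [-3.131, 0.242, 0.004]
ft_force: [-0.3, 0.4, 1.5]
opening: 0.703
```

```bash
python3 -c "
from h import *
p,_=snap('scene','s2');q,_=snap('top','t2')
a=cv2.resize(p[170:320,200:420],None,fx=2.7,fy=2.7,interpolation=cv2.INTER_CUBIC)
b=cv2.resize(q[180:290,300:420],None,fx=2.7,fy=2.7,interpolation=cv2.INTER_CUBIC)
cv2.imwrite('pics/s2c.png',a[:,:,::-1]);cv2.imwrite('pics/t2c.png',b[:,:,::-1])
st()"
```

```text
t 2.3 lx,ly,z -254.0 -187.8 77.2 tool x yaw -0.1551 tz [ 1.2e-03 -9.0e-04 -1.0e+00] F [ 0.4 -0.2 -0.2] op 0.7
```

View pics/s2c.png

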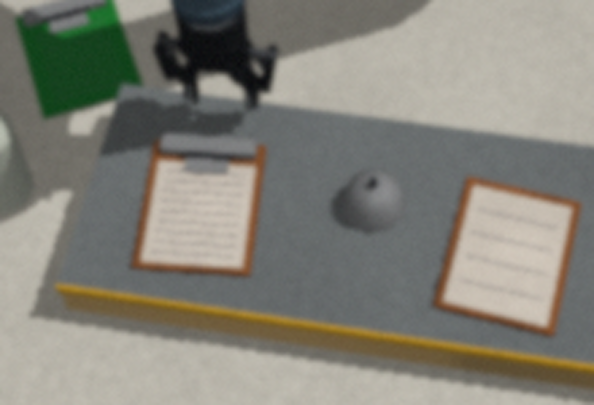

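View pics/t2c.png

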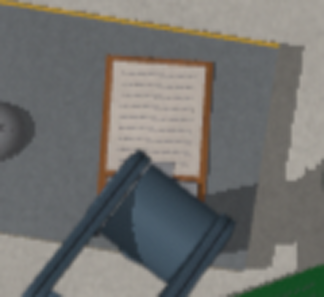

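The tool is behind the clip at crop (222,102), clear of the clip at (208,148), and in line with it along the ledge direction. I'll lower to just above the ledge.

Call:
jog_arm(commands=[0,0,0.006,0,0,0,0.7,0,0,0.004,0,0,0,0.7,0,0,0.002,0,0,0,0.7,0,0,0.001,0,0,0,0.7,0,0,0,0,0,0,0.7])

```text
time: 2.8
ee_pos: [0.3979, -0.1636, 0.0633]
tcp_rot: [-3.132, 0.245, 0.0]
ft_force: [-0.2, 0.9, -0.0]
opening: 0.699
```

Call:
jog_arm(commands=[0.005,0,0,0,0,0,0.7,0.005,0,0,0,0,0,0.7,0.005,0,0,0,0,0,0.7,0.004,0,0,0,0,0,0.7,0,0,0,0,0,0,0.7])

```text
time: 3.3
ee_pos: [0.4175, -0.1668, 0.0633]
tcp_rot: [3.132, -0.244, 0.001]
ft_force: [-0.8, 0.1, 0.4]
opening: 0.701
```

```bash
python3 -c "
from h import *
st()"
```

```text
t 3.3 lx,ly,z -235.0 -187.6 63.3 tool x yaw -0.1558 tz [ 5.e-04 -3.e-04 -1.e+00] F [-0.8  0.1  0.4] op 0.701
```

Call:
jog_arm(commands=[0.004,0,0,0,0,0,0.7,0.004,0,0,0,0,0,0.7,0.004,0,0,0,0,0,0.7,0.004,0,0,0,0,0,0.7,0.004,0,0,0,0,0,0.7,0.004,0,0,0,0,0,0.7,0.004,0,0,0,0,0,0.7,0.004,0,0,0,0,0,0.7,0.004,0,0,0,0,0,0.7,0.004,0,0,0,0,0,0.7])

```text
time: 4.3
ee_pos: [0.4566, -0.1728, 0.0633]
tcp_rot: [-3.132, 0.245, 0.0]
ft_force: [-1.5, -0.4, -0.1]
opening: 0.698
```

```bash
cat >> h.py <<'E'
def look(tag):
    # front edge of the board's brown rim vs yellow line, top view
    p,_=snap('top',tag)
    h=cv2.cvtColor(p,cv2.COLOR_RGB2HSV)
    roi=np.zeros(p.shape[:2],np.uint8);roi[140:285,192:415]=1
    br=((h[...,0]<14)&(h[...,1]>90)&(roi>0)).astype(np.uint8);br[:,:320]=0
    ys,xs=np.nonzero(br);Q=ray('top',np.c_[xs,ys],.065)[:,:2]
    L=np.c_[(Q-pt)@n,(Q-pt)@t]*1000
    r=cv2.minAreaRect(L.astype(np.float32));print(r)
    # front rim row line
    F=[]
    for b in np.arange(L[:,1].min()+12,L[:,1].max()-12,3):
        k=L[abs(L[:,1]-b)<2]
        if len(k):F.append((k[:,0].max(),b))
    F=np.array(F);c=np.polyfit(F[:,1],F[:,0],1);print('front max med',np.median(F[:,0]),'slope',c[0],'board front y range',L[L[:,0]>np.median(F[:,0])-8][:,1].min(),L[L[:,0]>np.median(F[:,0])-8][:,1].max())
    c=cv2.resize(p[130:290,190:430],None,fx=3,fy=3,interpolation=cv2.INTER_CUBIC);cv2.imwrite(f'pics/{tag}c.png',c[:,:,::-1])
    st()
E
python3 -c "
from h import *
look('t3')
p,_=snap('scene','s3')
a=cv2.resize(p[170:320,200:420],None,fx=2.7,fy=2.7,interpolation=cv2.INTER_CUBIC);cv2.imwrite('pics/s3c.png',a[:,:,::-1])"
```

```text
((-75.28379821777344, -191.4429931640625), (121.50263214111328, 129.9233856201172), 0.027421966195106506)
front max med -16.16644737514414 slope -0.0005656548925590282 board front y range -256.3776868609455 -126.93298478794132
t 4.35 lx,ly,z -194.7 -187.8 63.4 tool x yaw -0.1563 tz [ 9.e-04 -4.e-04 -1.e+00] F [-0.3  0.2  0.3] op 0.701
```

View pics/s3c.png

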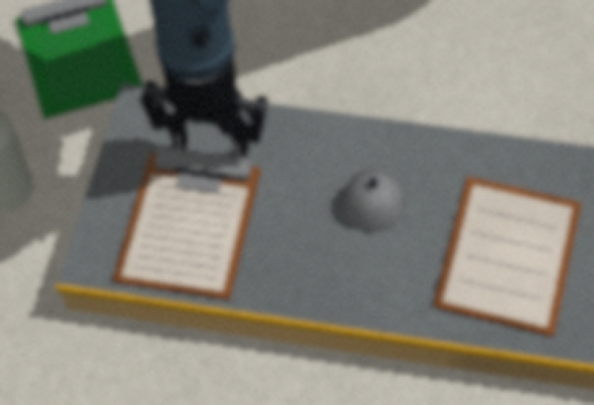

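The picture shows the fingertips on the clip's rear face at crop (205,155). The clipboard is now square, with its front edge at crop (172,288), about 17 mm short of the strip. I'll push on.

Call:
jog_arm(commands=[0.004,0,0,0,0,0,0.7,0.004,0,0,0,0,0,0.7,0.004,0,0,0,0,0,0.7,0.004,0,0,0,0,0,0.7,0.004,0,0,0,0,0,0.7,0.004,0,0,0,0,0,0.7,0.004,0,0,0,0,0,0.7,0.004,0,0,0,0,0,0.7,0.004,0,0,0,0,0,0.7,0.004,0,0,0,0,0,0.7])

```text
time: 5.4
ee_pos: [0.4961, -0.179, 0.0633]
tcp_rot: [-3.132, 0.245, 0.0]
ft_force: [-1.1, -0.3, -0.4]
opening: 0.699
```

```bash
python3 -c "
from h import *
look('t4')"
```

```text
((-31.409759521484375, -191.38726806640625), (114.32925415039062, 130.34588623046875), 0.8636519908905029)
front max med 23.892778957462966 slope 0.004728336476186942 board front y range -254.15329957795012 -127.23397829512251
t 5.45 lx,ly,z -154.7 -187.8 63.4 tool x yaw -0.1562 tz [ 9.e-04 -4.e-04 -1.e+00] F [ 1.1  0.4 -0.2] op 0.702
```

View pics/t4c.png

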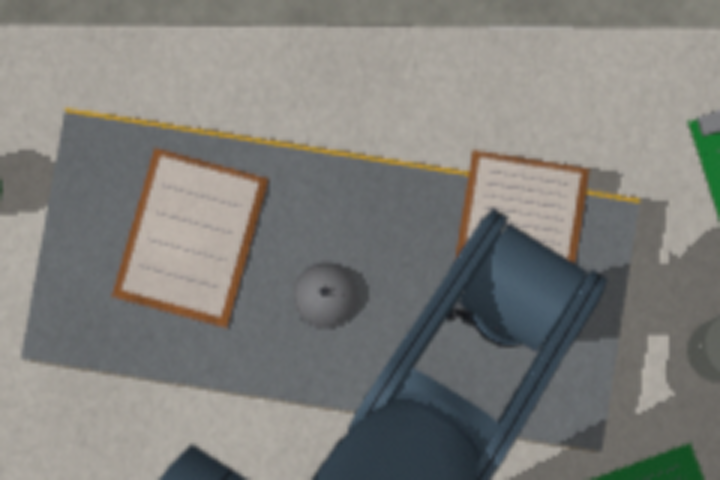

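The front edge is now past the yellow strip by about 22 mm, with its corners at crop (475,152) and (588,170), and it is square. I'll push 17.5 mm more, gently.

Call:
jog_arm(commands=[0.003,0,0,0,0,0,0.7,0.003,0,0,0,0,0,0.7,0.003,0,0,0,0,0,0.7,0.003,0,0,0,0,0,0.7,0.003,0,0,0,0,0,0.7,0.0015,0,0,0,0,0,0.7,0.001,0,0,0,0,0,0.7,0,0,0,0,0,0,0.7])

```text
time: 6.25
ee_pos: [0.5133, -0.1818, 0.0633]
tcp_rot: [3.132, -0.245, 0.0]
ft_force: [-0.1, 0.0, -0.5]
opening: 0.701
```

Call:
jog_arm(commands=[-0.005,0,0,0,0,0,0.7,-0.02,0,0,0,0,0,0.7,-0.02,0,0,0,0,0,0.7,0,0,-0.04,0,0,0,0.7,0,0,-0.04,0,0,0,0.7,0,0,-0.04,0,0,0,0.7,0,0,-0.04,0,0,0,0.7,-0.04,0,0,0,0,0,0.7,-0.04,0,0,0,0,0,0.7,0,0,0,0,0,0,0.7])

```text
time: 7.25
ee_pos: [0.3854, -0.1604, 0.2231]
tcp_rot: [-3.131, 0.246, 0.004]
ft_force: [-0.6, 0.6, 0.2]
opening: 0.702
```

Call:
jog_arm(commands=[0,0.035,0,0,0,0,0.7,0,0.035,0,0,0,0,0.7,-0.02,0.035,0,0,0,0,0.7,-0.02,0.035,0,0,0,0,0.7,-0.02,0.035,0,0,0,0,0.7,-0.02,0.035,0,0,0,0,0.7,0,0,0,0,0,0,0.7])

```text
time: 7.95
ee_pos: [0.2755, -0.3612, 0.2233]
tcp_rot: [3.129, -0.253, -0.001]
ft_force: [0.3, 0.5, -0.2]
opening: 0.698
```

```bash
python3 -c "
from h import *
look('t5')
snap('scene','s5')"
```

```text
((-41.80562210083008, -191.6641845703125), (129.89942932128906, 169.23403930664062), 89.74110412597656)
front max med 41.1180172570537 slope -0.0055870597303498155 board front y range -254.91103836764978 -127.38486384945615
t 8.0 lx,ly,z -344.9 -399.2 223.2 tool x yaw -0.1607 tz [ 2.e-04 -5.e-04 -1.e+00] F [0.4 0.2 0.2] op 0.695
```

View pics/t5c.png

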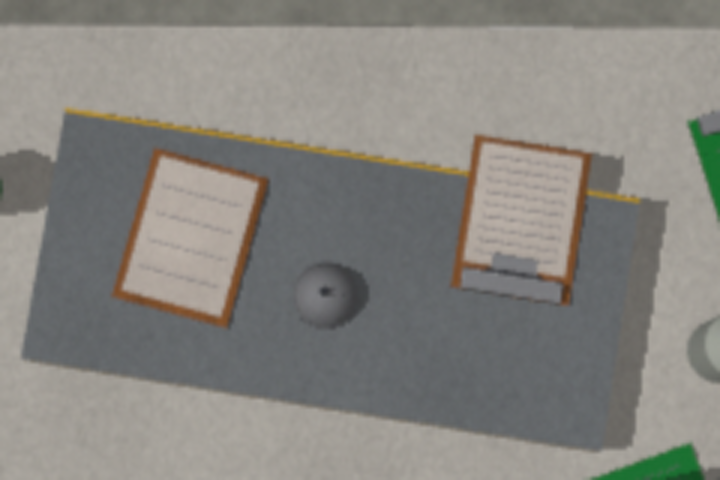

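View pics/s5.png

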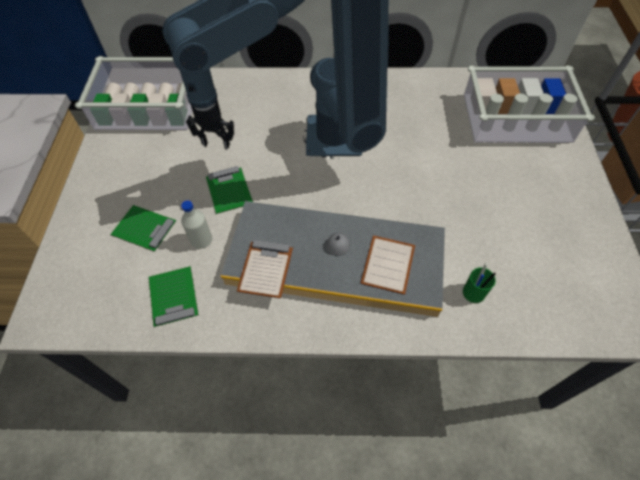

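The clipboard lies with about 40 mm past the strip and square to it, its front corners at crop (477,137) and (592,154). The plain board at (190,238) and the bell at (330,294) look unchanged in the crop, as do the bottle and cup in the scene view. The arm is clear, so I'm handing in.

```bash
python3 -c "
from h import *
a=np.load('scene1.npz')['p'];b=np.load('s5.npz')['p']
D=cv2.absdiff(a,b).max(2)
for nm,(x0,x1,y0,y1) in dict(plain=(355,420,230,300),bell=(322,352,228,258),cup=(460,500,262,305),soap=(180,215,198,250)).items(): print(nm,(D[y0:y1,x0:x1]>40).sum())
print(robot.job_done())"
```

```text
plain 0
bell 0
cup 0
soap 52
the job is handed in; nothing more can be done
None
```

I pushed the clipboard with both spread fingertips on its clip-end face. That squared it to the ledge, and I slid it out about 81 mm, then backed the arm away and handed the job in at about 8 s of the 35 s. No verdict was reported.

- **Overhang:** the last top view puts the front edge about 39 to 41 mm past the yellow edge. This allows for a roughly 2 mm half-width of the strip, which I estimated from its pixel count.
- **Squareness:** the clipboard is within about 0.006 rad of square to the edge. Throughout the push it looked flat, and the wrist forces I read stayed below 2 N.
- **Bystanders:** comparing the first and last scene pictures, no pixels changed at the plain board, bell or pen cup.
- **Disagreement:** around the soap bottle 52 pixels changed. The arm's shadow had moved near it and the bottle looks to be in the same place. I take it to be the shadow but did not check further.

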